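Roll the grinding jar up into its rest and bolt it in

TASK

With a fingertip, push the lying steel grinding jar up the ramp of its aluminium rest, slowly (a few centimetres a second) and without letting it run back down, until it drops over the crest into the cradle and lies against the two stops. Then, with the jar resting there, push the upright steel peg of the keeper bolt sideways so that the bolt slides fully across behind the jar. Do not lift or carry the jar, and leave the beaker, bottle and flask where they stand.

Things in the scene. Friction and masses are not known exactly. Their poses are not given: they have to be found in the camera images.
- jar: Steel grinding jar: smooth cylinder, diameter 60, length 100 mm, dark seam near one end, 0.5 to 0.85 kg, friction about 0.35, lying on its side on the rest's level landing, free to roll. Origin at its centre; its y axis is the cylinder's axis, parallel to the rest's y; x and z turn as it rolls. Starts midway between rails, centre 36 mm up and 30 to 60 mm downhill of the rest's origin.
- rest: Aluminium rest fixed on the table. Origin on the table at the ramp's foot, midway between the side rails; x uphill (roughly away from the robot), y left, z up. Level landing 6 mm high at x = -85 to 0 mm, with an 11 mm high lip at its low end; then the ramp rises 10 degrees to x = 140. Deck 104 mm wide between rails 6 mm thick that stand 22 mm above it.
- crest (a point): Crest of the ramp, on the deck midway between the rails: x = 140, y = 0, z = 31 mm in the rest's frame. Beyond it the cradle slopes 8 degrees down to the stops. Once past the crest the jar rolls into the cradle and stays there by itself.
- cradle (a point): Where the jar's centre lies when home against the stops: x = 160, y = 0, z = 57 mm in the rest's frame. The stops are two upright steel bars, 70 mm high above the table, 24 mm wide, at y = +-35 mm, their faces at x = 190 mm.
- keeper (a joint): Slide of the keeper bolt, in m: 0 open (starts at 0 to 0.012), 0.055 fully across at its end stop. Moves to the rest's -y, stays where left, about 2 N to push. Flat steel bar 12 mm wide at x = 117, z = 42 to 52 mm in the rest's frame, on a grey guide block left of the ramp (50 mm high, x = 100 to 134, y = 66 to 148). Inner end at y = 66 mm open, 11 mm across.
- keeper_peg (a point): Top centre of the upright steel peg on the outer end of the keeper bolt: 14 mm in diameter, standing from z = 52 to 97 mm; at x = 117 mm of the rest's frame, y = 132 mm when open and 77 mm when the bolt is fully across. It is pushed towards the rest's -y from its outer (+y) side; that side is free.
- beaker: Glass beaker, 68 mm wide, 85 mm high, standing to the left of the landing; origin at the centre of its foot. To be left alone.
- bottle: Amber bottle with blue cap, 64 mm wide, 130 mm high, standing to the right of the cradle; origin at the centre of its foot. To be left alone.
- flask: Conical glass flask, 80 mm wide at the foot, 110 mm high, standing to the right of the ramp's foot; origin at the centre of its foot. To be left alone.
Things that resemble listed ones, but are neither listed nor needed, are in the scene too. Leave any green look-alike of the jar alone.

How it is judged:
On the way, in this order (a step that is already met when the one before it is completed fails the run):
1. the jar is pushed on to the upper half of the ramp (x of jar in the frame of rest above 0.08 m).
2. the jar lies in the cradle against the stops, the keeper still open (x of jar in the frame of rest between 0.154 and 0.166 m and y of jar in the frame of rest between -0.006 and 0.006 m and z of jar in the frame of rest between 0.052 and 0.0605 m and angle between the y axis of jar and the y axis of rest, either way round below 0.07 rad and value of joint keeper below 0.03 m), for 0.3 s.
3. the keeper bolt is pushed fully across behind the jar (x of jar in the frame of rest between 0.154 and 0.166 m and y of jar in the frame of rest between -0.006 and 0.006 m and z of jar in the frame of rest between 0.052 and 0.0605 m and angle between the y axis of jar and the y axis of rest, either way round below 0.07 rad and value of joint keeper above 0.05 m), for 0.2 s.
At the end, for the whole second after the job is handed in: The jar lies still in the cradle against both stops (centre within 6 mm of home along the ramp and across, axis within 4 degrees of square), and the keeper bolt is across (at least 50 of its 55 mm) (all of step 3 and linear speed of jar below 0.02 m/s); the robot touches nothing.
It fails at once if the jar runs away on the ramp: faster than 0.2 m/s before the crest (run back or flicked) (x of jar in the frame of rest below 0.125 m and linear speed of jar above 0.2 m/s).
It fails at once if the jar is lifted (more than about 12 mm off the deck) ((x of jar in the frame of rest below 0 m and z of jar in the frame of rest above 0.049 m) or (x of jar in the frame of rest below 0.05 m and z of jar in the frame of rest above 0.058 m) or (x of jar in the frame of rest below 0.1 m and z of jar in the frame of rest above 0.067 m) or z of jar in the frame of rest above 0.074 m).
It fails at once if the jar leaves the rest (z of jar in the frame of rest below 0.028 m or y of jar in the frame of rest above 0.02 m or y of jar in the frame of rest below -0.02 m or x of jar in the frame of rest below -0.09 m).
It fails at once if the beaker, bottle or flask is moved more than 30 mm or tipped (distance of any of beaker, bottle, flask from where it was at the start of the episode above 0.03 m or angle between any of beaker, bottle, flask's own z axis and vertical above 0.5 rad).
It also fails if it takes over 54 s, if anything falls off the work surface, if the arm or the gripper's body presses on something with over 40 N, if the wrist force passes 120 N, or if a joint passes its speed limit or range.

ROBOT

A 6-joint arm with a two-finger parallel gripper is mounted at the origin on the work surface. World frame = base frame: x ahead of the robot, y to its left, z up, the work surface at z = 0. Lengths are in m, angles in rad, forces in N, time in s.
With the tool pointing down it reaches from about 0.225 to 0.875 m from the base axis. Payload 3.4 kg.
Tool frame: the origin (TCP) lies on the centre line of the jaws, within the pads' length; the fingertips stand 17 mm ahead of it and the grasp point (between the pads) lies 2 mm behind it; z points along the fingers, y is the line along which they close (so a half turn about z gives the same grasp; the last joint's range is limited). The gripper opens to 85 mm and grips with 20 to 120 N. Pads are 22 mm wide; open, the fingers measure 114 mm over their backs; the gripper's body (76 mm by 85 mm) begins 54 mm behind the grasp point. The pads swing forward as they close: fully open they stand 13 mm farther back than shut.
Start: joints at [-1.446, 0.276, 1.505, -0, 1.361, -0.121], TCP at [0.14, -0.558, 0.248] pointing down, gripper open.
Joint ranges: [-2.89, 2.89], [-0.75, 2.08], [0.22, 2.7], [-1.18, 4.32], [0.11, 2.71], [-2.7, 2.7]. Speed limits (rad/s): [2.57, 2.57, 3.14, 3.14, 3.14, 3.14].

INTERFACE

Orientations are given as a unit quaternion [w, x, y, z].
In Python, from rig import manip gives the robot as it stands.
- The arm moves only by the tool move_arm, never from a script. Its argument "steps" is one flat list of numbers, 7 for each row, row after row: the turn, a rotation vector about the world's x, y, z normalised to -1 to 1, where 1 is 360 degrees, then the shift along the world's x, y, z normalised to -1 to 1, where 1 is 1 m, then the opening, from -1 (shut) to 1 (fully open). A call has exactly 10 rows; each row is the pose to reach, as a shift and turn from the pose commanded when the call began, turning the shorter way round; what a row does not reach only later rows make up. A row lasts 1/10 s, in which the tool goes at most 50 mm and 8.59 degrees, less where a joint would pass 70% of its speed; a pose out of reach is approached as far as the arm can. A call with a number of a shift or a turn outside -1 to 1 is refused whole. A call with a gripper value outside its range is refused whole. The fingers move at their own pace and stop on an object; "squeeze" is the grip in N (left out, the last holds). Time passes only in rows, so rows that repeat a pose let the fingers close, or fill a call up. It gives the time, the measured TCP pose, the force, the opening and the grip force at its end, in the units of the state.
- manip.get_state(): the state, without advancing time (a new reading comes with each control period).
- manip.get_image(name): name is "side" or "top"; returns a dict with "pixels" (384x512x3 uint8, blue, green, red), "fx", "fy", "cx", "cy" (pixels), "R" (3x3) and "t" (3): a world point X has camera coordinates R X + t. Camera axes: x right, y down, z forward; pixel columns grow to the right and rows downward; lengths in m; the calibration is good to about 2 mm. A picture is of the moment at which its call begins. There is no depth.
- manip.sign_off(): hands the job in; it is judged then, once.
The state is a dict: "clock": time; "qpos": joint angles; "qd": joint speeds; "effort": joint torques, N m; "position": TCP position; "ee_rot": TCP orientation; "contact_force": force on the tool from outside, world axes, zero at the start; "moment": the same for the moment, N m; "width": finger opening in m; "gripper_force": force on a finger pad.
Only numpy, scipy, OpenCV 4.12 (cv2) and the standard library are available. Lean on these libraries where they do the work, as an engineer would, in place of code of your own. Each camera call takes 0.05 s, during which the arm holds its last target. There are 200 camera calls.

## Working session

There is one attempt and no reset: what is moved stays moved. The work goes in short steps, Python scripts to look and compute and a tool call to move; the robot and the scene stay as the last step left them, time stands still between calls to the robot, and variables do not carry over. Pictures are saved under pics/ and viewed, at most 10 in all, crops included, and the job is handed in when it is done.

Besides the shell and the picture viewer there is one more tool, called after ">>>" as name(argument=value, ...) on one line, values as JSON. move_arm: Moves the arm, as the interface text tells. Scaled input: -1 to 1 covers 1 m each way for a shift and 360 degrees each way for a turn. Its arguments: {"type":"object","properties":{"steps":{"type":"array"},"squeeze":{"type":"number"}},"required":["steps"]}

```bash
mkdir -p pics; cat > h.py <<'E'
import numpy as np, cv2
from rig import manip
def grab(n):
    d=manip.get_image(n); 
    return d
def ray(d,u,v,z):
    R=np.array(d["R"]);t=np.array(d["t"]);c=-R.T@t
    r=R.T@np.array([(u-d["cx"])/d["fx"],(v-d["cy"])/d["fy"],1.]);return c+r*(z-c[2])/r[2]
def proj(d,X):
    p=np.array(d["R"])@np.array(X)+np.array(d["t"]);return np.array([d["fx"]*p[0]/p[2]+d["cx"],d["fy"]*p[1]/p[2]+d["cy"]])
E
python3 - <<'E'
from h import *
import pickle
for n in("top","side"):
    d=grab(n);pickle.dump(d,open(n+".pkl","wb"))
    cv2.imwrite(f"pics/{n}0.png",cv2.resize(d["pixels"],(800,600),interpolation=cv2.INTER_CUBIC))
    print(n,-np.array(d["R"]).T@d["t"],d["fx"])
s=manip.get_state();print(s["position"],s["ee_rot"],s["clock"])
E
```

```text
top [0.40784225 0.01455789 1.11232371] 485.13214450073093
side [ 0.43921313 -0.56786184  0.76796558] 432.73781006126455
[ 0.13986814 -0.55729817  0.24755992] [-7.89333886e-04  9.92458414e-01  1.22579252e-01  1.36334083e-05] 0.1
```

View pics/top0.png

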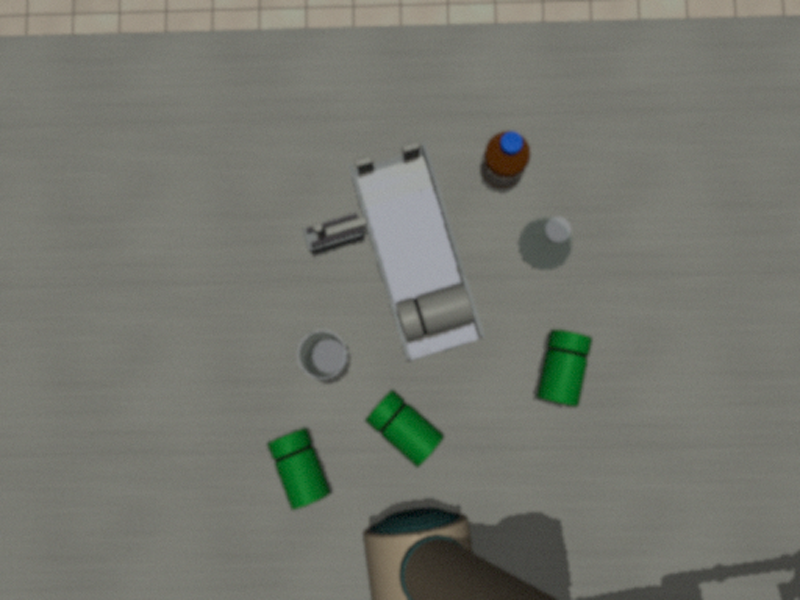

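View pics/side0.png

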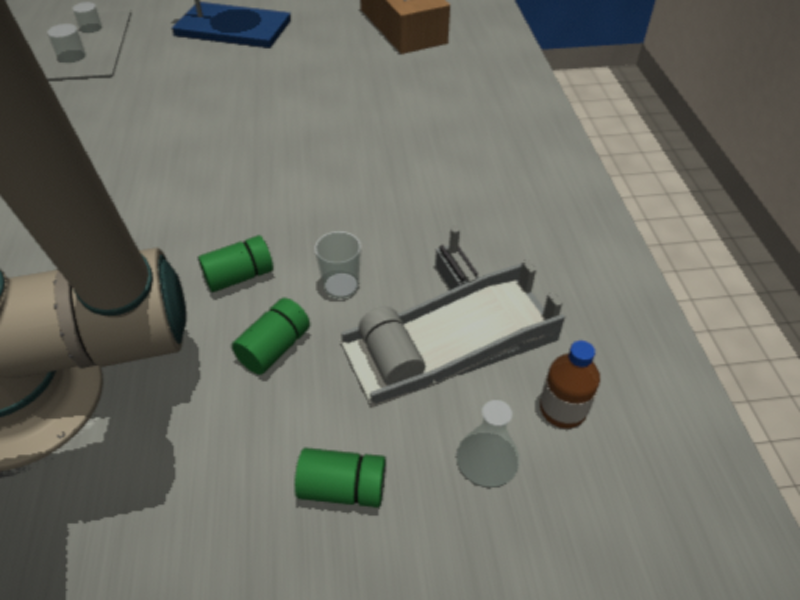

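The steel jar is the grey cylinder on the rest: top (435,312), side (392,343). The look-alikes are the green cylinders at top (405,428), (298,468) and (565,368); I leave those alone. Top picture, other items: peg near (318,230), stops (365,166) and (411,152), beaker (325,356), flask (545,243), bottle (507,155). Next is a close crop for corner points.

```bash
python3 - <<'E'
import pickle,cv2
d=pickle.load(open("top.pkl","rb"));p=d["pixels"]
# native crop cols 190-320, rows 85-235 ; x4
c=cv2.resize(p[85:235,185:325],None,fx=4,fy=4,interpolation=cv2.INTER_CUBIC);cv2.imwrite("pics/topc.png",c)
d=pickle.load(open("side.pkl","rb"));p=d["pixels"]
c=cv2.resize(p[140:265,210:370],None,fx=4.8,fy=4.8,interpolation=cv2.INTER_CUBIC);cv2.imwrite("pics/sidec.png",c)
E
```

```text
(no output)
```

View pics/topc.png

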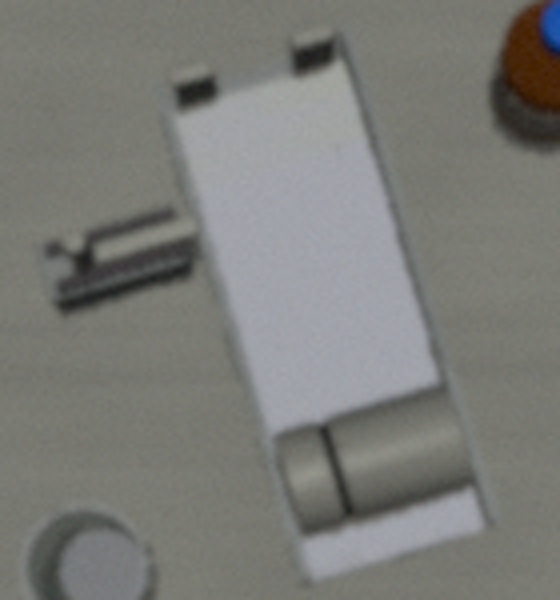

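View pics/sidec.png

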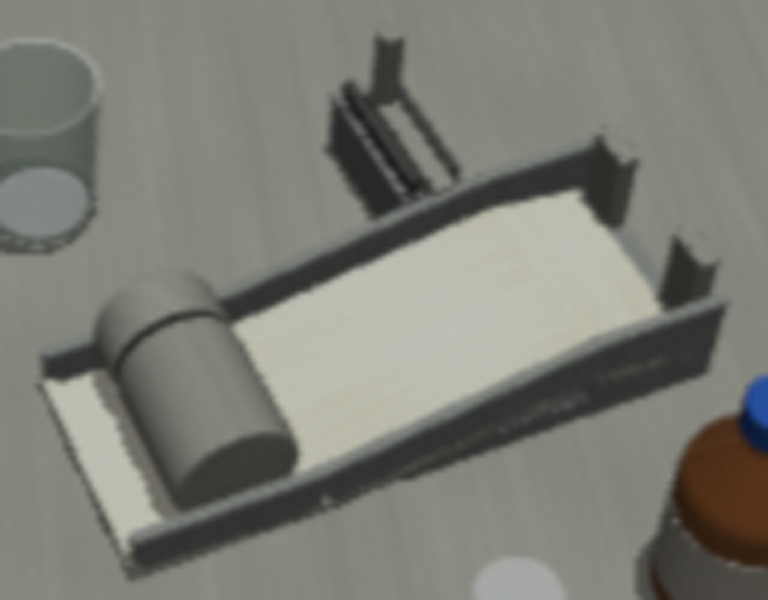

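The close crop shows the chosen jar is steel grey, with its seam nearest the left rail, lying on the landing. Rest low corners are at crop (308,580) and (487,527). Stop face tops are at (195,80) and (314,46). In the side crop the peg top is at (390,40), the stop tops at (612,150) and (690,245), and the low corners at (45,385) and (130,552).

```bash
cat > fit.py <<'E'
from h import *
import pickle
from scipy.optimize import least_squares
T=pickle.load(open("top.pkl","rb"));S=pickle.load(open("side.pkl","rb"))
t=lambda x,y:(T,185+(x+.5)/4-.5,85+(y+.5)/4-.5)
s=lambda x,y:(S,210+(x+.5)/4.8-.5,140+(y+.5)/4.8-.5)
K=[((-85,52,11),t(308,580)),((-85,-52,11),t(485,528)),((190,35,70),t(195,80)),((190,-35,70),t(314,46)),
((-85,52,11),s(45,385)),((-85,-58,0),s(130,576)),((190,35,70),s(612,152)),((190,-35,70),s(690,247))]
def W(p,P): c,q=np.cos(p[2]),np.sin(p[2]);x,y,z=np.array(P)/1e3;return np.array([p[0]+c*x-q*y,p[1]+q*x+c*y,z])
PK=[t(70,240),s(390,38)]
def f(p):
    r=[proj(o[0],W(p,P))-o[1:] for P,o in K]
    r+=[proj(o[0],W(p,(117,132-1000*p[3],97)))-o[1:] for o in PK]
    r+=[proj(o[0],W(p,(1000*p[4],0,66)))-o[1:] for o in [t(378,460)]]
    return np.ravel(r)
r=least_squares(f,[.4,.0,.2,0,-.04],loss='soft_l1',x_scale=[.1,.1,.1,.01,.01]);p=r.x
if __name__=="__main__":
    print(p);print(f(p).reshape(-1,2).round(1))
    for n,P in [("jar",(1000*p[4],0,36)),("crest",(140,0,31)),("cradle",(160,0,57)),("peg",(117,132-1000*p[3],97))]: print(n,W(p,P).round(4))
    print("bottle",ray(T,512*.64,142*.64,.13),"flask",ray(T,545*.64,243*.64,0),"beaker",ray(T,325*.64,357*.64,0))
E
python3 fit.py
```

```text
[ 0.53536284  0.00536783  0.26618301  0.01019462 -0.03840438]
[[ 0.1 -1.6]
 [-0.  -1.4]
 [ 0.7  0.4]
 [ 1.4  0.1]
 [ 0.5 -1.8]
 [ 0.8 -0. ]
 [-1.8 -0.8]
 [-1.9  0.7]
 [ 1.2  0.1]
 [-0.7 -1.6]
 [-0.7  0.2]]
jar [ 0.4983 -0.0047  0.036 ]
crest [0.6704 0.0422 0.031 ]
cradle [0.6897 0.0475 0.057 ]
peg [0.6162 0.1537 0.097 ]
bottle [ 0.71794997 -0.11003173  0.13      ] flask [ 0.60411493 -0.17062707  0.        ] beaker [0.44072315 0.15662562 0.        ]
```

>>> move_arm(steps=[0,0,0.003,0.155,0.27,0,-1,0,0,0.003,0.309,0.539,0,-1,0,0,0.003,0.309,0.539,0,-1,0,0,0.003,0.309,0.539,0,-1,0,0,0.003,0.309,0.539,0,-1,0,0,0.003,0.309,0.539,0,-1,0,0,0.003,0.309,0.539,0,-1,0,0,0.003,0.309,0.539,0,-1,0,0,0.003,0.309,0.539,0,-1,0,0,0.003,0.309,0.539,0,-1])

```text
clock: 1.1
position: [0.389, -0.122, 0.2483]
ee_rot: [0.0, 0.991, 0.132, 0.0]
contact_force: [0.9, -0.4, -0.1]
width: 0.0002
gripper_force: 0.0
```

>>> move_arm(steps=[0,0,0,0.025,0.043,0,-1,0,0,0,0.05,0.085,0,-1,0,0,0,0.05,0.09,0,-1,0,0,0,0.05,0.09,-0.02,-1,0,0,0,0.05,0.09,-0.06,-1,0,0,0,0.05,0.09,-0.1,-1,0,0,0,0.05,0.09,-0.12,-1,0,0,0,0.05,0.09,-0.12,-1,0,0,0,0.05,0.09,-0.12,-1,0,0,0,0.05,0.09,-0.12,-1])

```text
clock: 2.1
position: [0.4397, -0.0346, 0.1297]
ee_rot: [0.001, 0.991, 0.132, 0.001]
contact_force: [-0.3, -0.6, -0.2]
width: 0.0002
gripper_force: 0.0
```

```bash
python3 - <<'E'
from h import *
s=manip.get_state();print(s["position"],s["ee_rot"],s["qpos"])
d=grab("side");p=d["pixels"]
cv2.imwrite("pics/s1.png",cv2.resize(p[100:280,150:390],None,fx=3.2,fy=3.2,interpolation=cv2.INTER_CUBIC))
E
```

```text
[ 0.43969727 -0.03458654  0.12968745] [6.21792570e-04 9.91284840e-01 1.31727834e-01 1.32532911e-03] [-2.36340843e-01  1.81118030e-01  1.96255239e+00 -2.44919259e-04
  9.95001579e-01  1.07036465e+00]
```

View pics/s1.png

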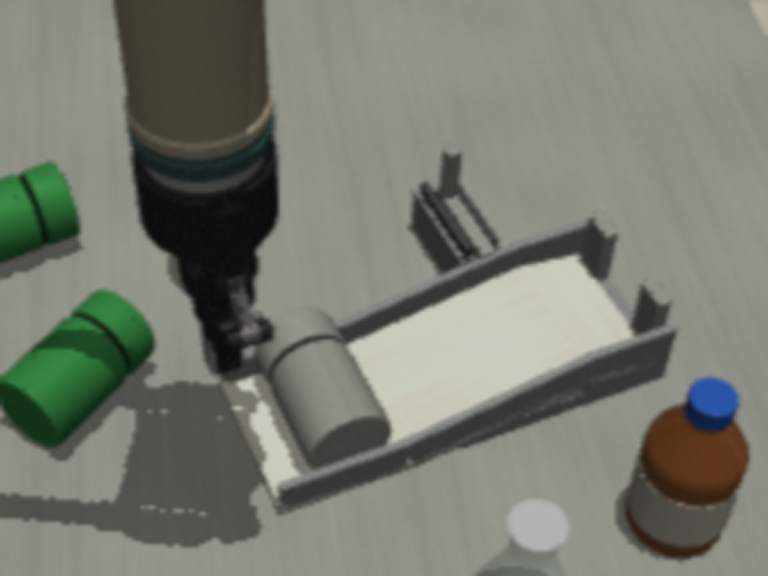

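The picture shows the closed fingers above the low end, tip near crop (230,375), and the jar unmoved. I'll tilt the tips 15° uphill so that only the fingertip meets the jar, then descend behind it.

>>> move_arm(steps=[0.011,-0.0402,0,0.004,0.015,0,-1,0.011,-0.0402,0,0.004,0.015,0,-1,0.011,-0.0402,0,0.004,0.015,0,-1,0.011,-0.0402,0,0.004,0.015,-0.03,-1,0.011,-0.0402,0,0.004,0.015,-0.055,-1,0.011,-0.0402,0,0.004,0.015,-0.075,-1,0.011,-0.0402,0,0.004,0.015,-0.09,-1,0.011,-0.0402,0,0.004,0.015,-0.092,-1,0.011,-0.0402,0,0.004,0.015,-0.092,-1,0.011,-0.0402,0,0.004,0.015,-0.092,-1])

```text
clock: 3.15
position: [0.4441, -0.0193, 0.0373]
ee_rot: [-0.017, 0.983, 0.131, 0.13]
contact_force: [-0.8, -0.3, 0.6]
width: -0.0001
gripper_force: 0.0
```

```bash
cat > st.py <<'E'
import sys
from fit import *
s=manip.get_state();P=np.array(s["position"])
c,q=np.cos(p[2]),np.sin(p[2]);e=P[:2]-p[:2]
print("rest",[round(1000*v,1) for v in(c*e[0]+q*e[1],-q*e[0]+c*e[1],P[2])],"world",P.round(4),"F",np.round(s["contact_force"],1),s["clock"])
for n in sys.argv[1:]:
    d=grab(n);pickle.dump(d,open("last.pkl","wb"));o=(140,210) if n=="side" else (85,165)
    cv2.imwrite(f"pics/{n}{s['clock']:.1f}.png",cv2.resize(d["pixels"][o[0]:o[0]+125,o[1]:o[1]+160],None,fx=4.8,fy=4.8,interpolation=cv2.INTER_CUBIC));print(f"pics/{n}{s['clock']:.1f}.png")
E
python3 st.py side; cp pics/side3*.png pics/a.png
```

```text
rest [np.float64(-94.5), np.float64(0.2), np.float64(37.3)] world [ 0.4441 -0.0193  0.0373] F [-0.8 -0.3  0.6] 3.15
pics/side3.1.png
```

View pics/a.png

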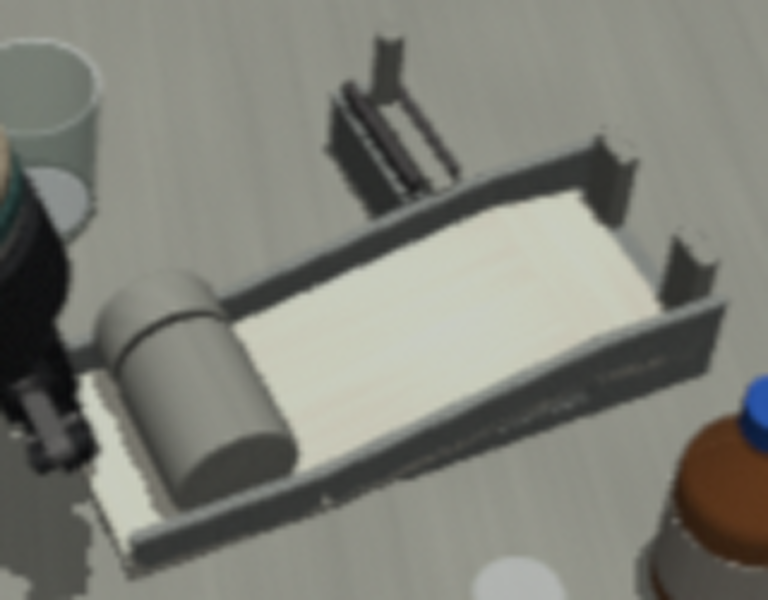

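The fingertip front is at crop (95,445), centred behind the undisturbed jar. I start the slow push at about 3.5 cm/s.

>>> move_arm(steps=[0,0,0,0.0034,0.0009,0,-1,0,0,0,0.0068,0.0018,0,-1,0,0,0,0.0101,0.0028,0,-1,0,0,0,0.0135,0.0037,0,-1,0,0,0,0.0169,0.0046,0,-1,0,0,0,0.0203,0.0055,0,-1,0,0,0,0.0236,0.0064,0,-1,0,0,0,0.027,0.0074,0,-1,0,0,0,0.0304,0.0083,0,-1,0,0,0,0.0338,0.0092,0,-1])

```text
clock: 4.2
position: [0.4767, -0.0097, 0.0363]
ee_rot: [-0.017, 0.983, 0.131, 0.129]
contact_force: [0.6, -0.6, 0.4]
width: -0.0001
gripper_force: 0.1
```

```bash
python3 st.py
```

```text
rest [np.float64(-60.6), np.float64(0.9), np.float64(36.3)] world [ 0.4767 -0.0097  0.0363] F [ 0.6 -0.6  0.4] 4.2
```

>>> move_arm(steps=[0,0,0,0.0034,0.0008,0.0003,-1,0,0,0,0.0068,0.0017,0.0006,-1,0,0,0,0.0101,0.0026,0.001,-1,0,0,0,0.0135,0.0035,0.0013,-1,0,0,0,0.0169,0.0044,0.0019,-1,0,0,0,0.0203,0.0053,0.0025,-1,0,0,0,0.0236,0.0062,0.0031,-1,0,0,0,0.027,0.0071,0.0037,-1,0,0,0,0.0304,0.008,0.0044,-1,0,0,0,0.0338,0.0089,0.005,-1])

```text
clock: 5.2
position: [0.5103, -0.0007, 0.0413]
ee_rot: [-0.018, 0.983, 0.131, 0.129]
contact_force: [-3.0, 0.0, 1.1]
width: -0.0002
gripper_force: 1.3
```

```bash
python3 st.py side; cp pics/side5*.png pics/b.png
```

```text
rest [np.float64(-25.8), np.float64(0.7), np.float64(41.3)] world [ 0.5103 -0.0007  0.0413] F [-3.   0.   1.1] 5.2
pics/side5.2.png
```

View pics/b.png

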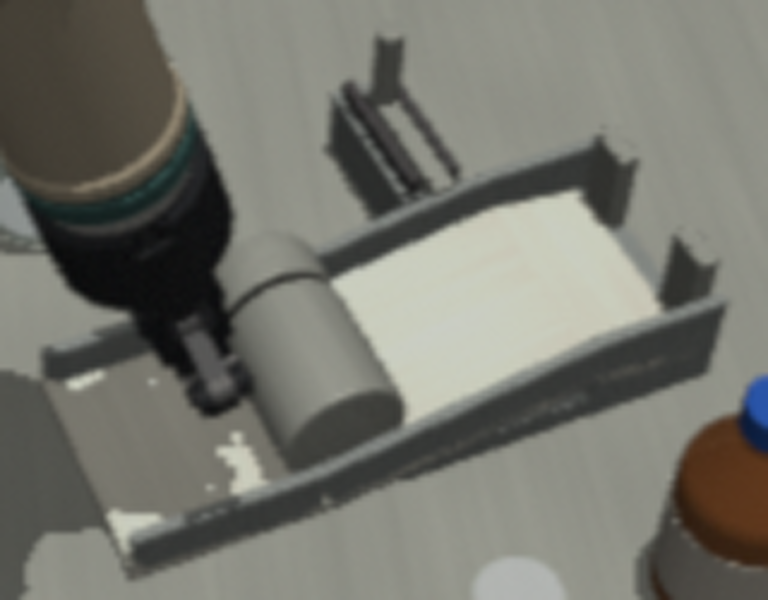

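The jar is square on the ramp, end face at crop (345,430), with the fingertip behind it at (230,390) and about 3 N of force. I continue along the slope.

>>> move_arm(steps=[0,0,0,0.0034,0.0009,0.0006,-1,0,0,0,0.0068,0.0018,0.0012,-1,0,0,0,0.0101,0.0027,0.0019,-1,0,0,0,0.0135,0.0036,0.0025,-1,0,0,0,0.0169,0.0045,0.0031,-1,0,0,0,0.0203,0.0054,0.0037,-1,0,0,0,0.0236,0.0063,0.0043,-1,0,0,0,0.027,0.0072,0.0049,-1,0,0,0,0.0304,0.0081,0.0056,-1,0,0,0,0.0338,0.009,0.0062,-1])

```text
clock: 6.25
position: [0.5443, 0.0082, 0.0476]
ee_rot: [-0.017, 0.983, 0.131, 0.129]
contact_force: [-2.1, -0.5, -0.0]
width: -0.0003
gripper_force: 1.3
```

>>> move_arm(steps=[0,0,0,0.0034,0.0009,0.0006,-1,0,0,0,0.0068,0.0018,0.0012,-1,0,0,0,0.0101,0.0027,0.0019,-1,0,0,0,0.0135,0.0036,0.0025,-1,0,0,0,0.0169,0.0045,0.0031,-1,0,0,0,0.0203,0.0054,0.0037,-1,0,0,0,0.0236,0.0063,0.0043,-1,0,0,0,0.027,0.0072,0.0049,-1,0,0,0,0.0304,0.0081,0.0056,-1,0,0,0,0.0338,0.009,0.0062,-1])

```text
clock: 7.25
position: [0.5781, 0.0172, 0.0538]
ee_rot: [-0.017, 0.983, 0.131, 0.129]
contact_force: [-2.1, -1.0, 0.3]
width: 0.0001
gripper_force: 1.3
```

```bash
python3 st.py
```

```text
rest [np.float64(44.3), np.float64(0.2), np.float64(53.8)] world [0.5781 0.0172 0.0538] F [-2.1 -1.   0.3] 7.25
```

>>> move_arm(steps=[0,0,0,0.0034,0.0009,0.0006,-1,0,0,0,0.0068,0.0018,0.0012,-1,0,0,0,0.0101,0.0027,0.0019,-1,0,0,0,0.0135,0.0036,0.0025,-1,0,0,0,0.0169,0.0045,0.0031,-1,0,0,0,0.0203,0.0054,0.0037,-1,0,0,0,0.0236,0.0063,0.0043,-1,0,0,0,0.027,0.0072,0.0049,-1,0,0,0,0.0304,0.0081,0.0056,-1,0,0,0,0.0338,0.009,0.0062,-1])

```text
clock: 8.25
position: [0.6119, 0.0262, 0.06]
ee_rot: [-0.017, 0.983, 0.131, 0.129]
contact_force: [-2.9, -1.3, 0.4]
width: -0.0001
gripper_force: 1.3
```

>>> move_arm(steps=[0,0,0,0.0024,0.0006,0.0004,-1,0,0,0,0.0048,0.0013,0.0008,-1,0,0,0,0.0072,0.0019,0.0012,-1,0,0,0,0.0096,0.0026,0.0016,-1,0,0,0,0.012,0.0033,0.002,-1,0,0,0,0.0145,0.0039,0.0024,-1,0,0,0,0.0169,0.0046,0.0026,-1,0,0,0,0.0193,0.0053,0.0028,-1,0,0,0,0.0217,0.0059,0.0028,-1,0,0,0,0.0241,0.0066,0.0028,-1])

```text
clock: 9.25
position: [0.6368, 0.0327, 0.0631]
ee_rot: [-0.017, 0.983, 0.131, 0.13]
contact_force: [-0.3, -0.3, 0.1]
width: 0.0004
gripper_force: 0.0
```

```bash
python3 st.py side; cp pics/side9*.png pics/c.png
```

```text
rest [np.float64(105.1), np.float64(-0.3), np.float64(63.1)] world [0.6368 0.0327 0.0631] F [-0.3 -0.3  0.1] 9.25
pics/side9.2.png
```

View pics/c.png

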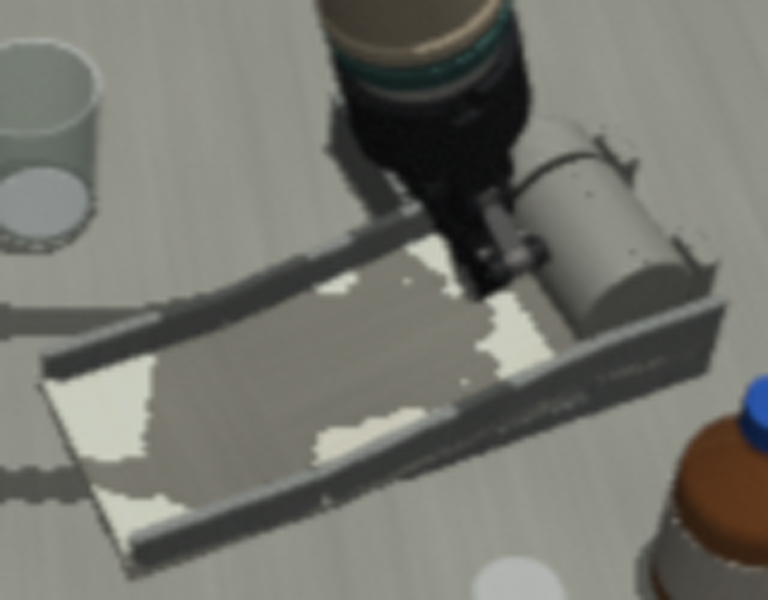

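The jar lies in the cradle against both stops: end face at crop (640,305), touching the stops near (620,150) and (700,255). The contact force is about 0. I now retreat, straighten the tool and go round to the outer side of the peg.

>>> move_arm(steps=[0,0,0,-0.01,-0.0026,0.003,-1,0,0,0,-0.02,-0.0053,0.01,-1,0,0,0,-0.02,-0.0053,0.04,-1,-0.005,0.02,0,-0.02,-0.0053,0.08,-1,-0.011,0.0402,0,-0.02,-0.0053,0.12,-1,-0.011,0.0402,0,-0.02,-0.0053,0.14,-1,-0.011,0.0402,0,-0.02,-0.0053,0.14,-1,-0.011,0.0402,0,-0.02,-0.0053,0.14,-1,-0.011,0.0402,0,-0.02,-0.0053,0.14,-1,-0.011,0.0402,0,-0.02,-0.0053,0.14,-1])

```text
clock: 10.3
position: [0.6139, 0.0273, 0.2012]
ee_rot: [-0.0, 0.991, 0.132, -0.002]
contact_force: [-0.6, 0.6, -0.1]
width: -0.0004
gripper_force: 0.0
```

>>> move_arm(steps=[0,0,0.02,-0.002,0.03,0,-1,0,0,0.045,-0.005,0.07,0,-1,0,0,0.068,-0.008,0.12,0,-1,0,0,0.09,-0.0106,0.163,0,-1,0,0,0.115,-0.0106,0.163,0,-1,0,0,0.138,-0.0106,0.163,0,-1,0,0,0.16,-0.0106,0.163,0,-1,0,0,0.18,-0.0106,0.163,0,-1,0,0,0.205,-0.0106,0.163,0,-1,0,0,0.225,-0.0106,0.163,0,-1])

```text
clock: 11.3
position: [0.6041, 0.1901, 0.2014]
ee_rot: [-0.001, 0.666, 0.746, -0.001]
contact_force: [-0.3, -0.1, -0.4]
width: -0.0001
gripper_force: 0.0
```

```bash
python3 st.py; python3 -c "
from h import *;s=manip.get_state();print(s['ee_rot'],s['qpos'])"
```

```text
rest [np.float64(114.9), np.float64(160.1), np.float64(201.4)] world [0.6041 0.1901 0.2014] F [-0.3 -0.1 -0.4] 11.3
[-0.00079043  0.66598455  0.74596447 -0.00098372] [1.94975973e-01 3.91591685e-01 1.44775296e+00 7.81255873e-05
 1.30477076e+00 8.17861711e-02]
```

>>> move_arm(steps=[0,0,0.0244,0.002,0.0005,-0.03,-1,0,0,0.0244,0.002,0.0005,-0.06,-1,0,0,0.0244,0.002,0.0005,-0.09,-1,0,0,0.0244,0.002,0.0005,-0.11,-1,0,0,0.0244,0.002,0.0005,-0.114,-1,0,0,0.0244,0.002,0.0005,-0.114,-1,0,0,0.0244,0.002,0.0005,-0.114,-1,0,0,0.0244,0.002,0.0005,-0.114,-1,0,0,0.0244,0.002,0.0005,-0.114,-1,0,0,0.0244,0.002,0.0005,-0.114,-1])

```text
clock: 12.3
position: [0.6075, 0.191, 0.0896]
ee_rot: [0.001, 0.609, 0.793, 0.001]
contact_force: [0.4, -0.6, -0.1]
width: 0.0002
gripper_force: 0.0
```

```bash
python3 st.py side; cp pics/side12*.png pics/d.png
```

```text
rest [np.float64(118.4), np.float64(160.1), np.float64(89.6)] world [0.6075 0.191  0.0896] F [ 0.4 -0.6 -0.1] 12.3
pics/side12.3.png
```

View pics/d.png

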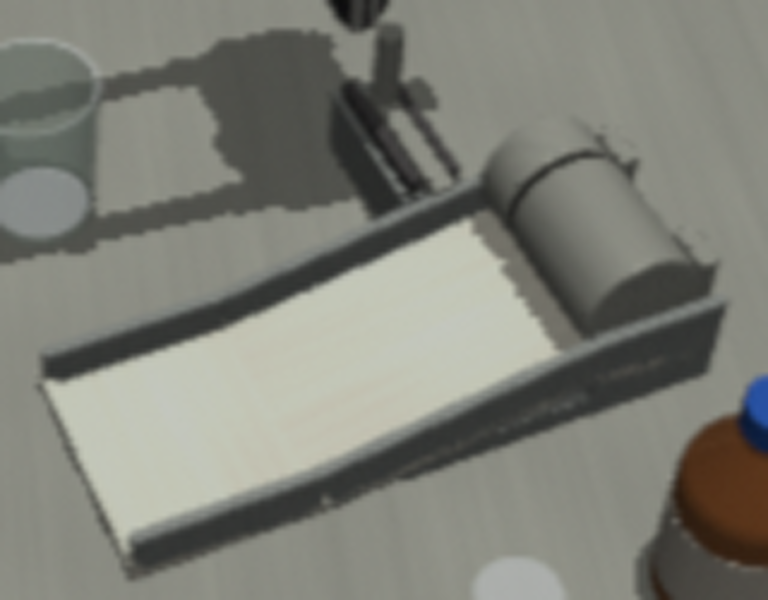

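The jar still lies home. The peg is at crop (390,45) and the fingertip is just outside it at (360,15), as computed. I push the bolt now.

>>> move_arm(steps=[0,0,0,0,-0.004,-0.003,-1,0,0,0,0.001,-0.008,-0.003,-1,0,0,0,0.002,-0.012,-0.003,-1,0,0,0,0.003,-0.016,-0.003,-1,0,0,0,0.004,-0.02,-0.003,-1,0,0,0,0.005,-0.024,-0.003,-1,0,0,0,0.006,-0.028,-0.003,-1,0,0,0,0.007,-0.032,-0.003,-1,0,0,0,0.008,-0.036,-0.003,-1,0,0,0,0.009,-0.039,-0.003,-1])

```text
clock: 13.35
position: [0.6163, 0.1516, 0.0858]
ee_rot: [0.0, 0.609, 0.793, 0.0]
contact_force: [0.9, 2.9, 0.1]
width: -0.0003
gripper_force: 0.8
```

```bash
python3 st.py
```

```text
rest [np.float64(116.6), np.float64(119.8), np.float64(85.8)] world [0.6163 0.1516 0.0858] F [0.9 2.9 0.1] 13.35
```

>>> move_arm(steps=[0,0,0,0.001,-0.004,0,-1,0,0,0,0.002,-0.008,0,-1,0,0,0,0.003,-0.012,0,-1,0,0,0,0.004,-0.016,0,-1,0,0,0,0.005,-0.019,0,-1,0,0,0,0.006,-0.021,0,-1,0,0,0,0.006,-0.023,0,-1,0,0,0,0.006,-0.024,0,-1,0,0,0,0.006,-0.025,0,-1,0,0,0,0.006,-0.025,0,-1])

```text
clock: 14.35
position: [0.622, 0.1292, 0.0858]
ee_rot: [-0.001, 0.609, 0.793, 0.002]
contact_force: [0.7, 7.8, 0.4]
width: 0.0
gripper_force: 3.8
```

```bash
python3 st.py
```

```text
rest [np.float64(116.2), np.float64(96.7), np.float64(85.8)] world [0.622  0.1292 0.0858] F [0.7 7.8 0.4] 14.35
```

Force has risen to 8 N with the tool held at y ≈ 97 mm, which matches the end stop. A small firm push to confirm, then back off and up.

>>> move_arm(steps=[0,0,0,0.001,-0.003,0,-1,0,0,0,0.001,-0.003,0,-1,0,0,0,0.001,-0.003,0,-1,0,0,0,0,0.002,0,-1,0,0,0,-0.002,0.01,0,-1,0,0,0,-0.005,0.02,0,-1,0,0,0,-0.008,0.03,0,-1,0,0,0,-0.008,0.03,0.04,-1,0,0,0,-0.008,0.03,0.09,-1,0,0,0,-0.008,0.03,0.13,-1])

```text
clock: 15.35
position: [0.6141, 0.1575, 0.2179]
ee_rot: [0.001, 0.609, 0.793, 0.0]
contact_force: [0.8, 0.4, 0.6]
width: 0.0
gripper_force: 0.0
```

>>> move_arm(steps=[0,0,0,-0.02,0.03,0.03,-1,0,0,0,-0.04,0.07,0.03,-1,0,0,0,-0.06,0.11,0.03,-1,0,0,0,-0.06,0.15,0.03,-1,0,0,0,-0.06,0.15,0.03,-1,0,0,0,-0.06,0.15,0.03,-1,0,0,0,-0.06,0.15,0.03,-1,0,0,0,-0.06,0.15,0.03,-1,0,0,0,-0.06,0.15,0.03,-1,0,0,0,-0.06,0.15,0.03,-1])

```text
clock: 16.35
position: [0.5544, 0.306, 0.2458]
ee_rot: [0.0, 0.61, 0.793, -0.0]
contact_force: [-0.0, 0.5, 0.2]
width: 0.0003
gripper_force: 0.0
```

```bash
python3 st.py side; cp pics/side16*.png pics/e.png; python3 -c "
from fit import *
q=proj(S,W(p,(117,77,97)));print('peg crop expected if across',(q-[210,140])*4.8)
q=proj(S,W(p,(117,11,52)));print('bolt end',(q-[210,140])*4.8)"
```

```text
rest [np.float64(97.4), np.float64(285.1), np.float64(245.8)] world [0.5544 0.306  0.2458] F [-0.   0.5  0.2] 16.35
pics/side16.4.png
peg crop expected if across [426.89905597  88.79280489]
bolt end [483.44699939 251.21566412]
```

View pics/e.png

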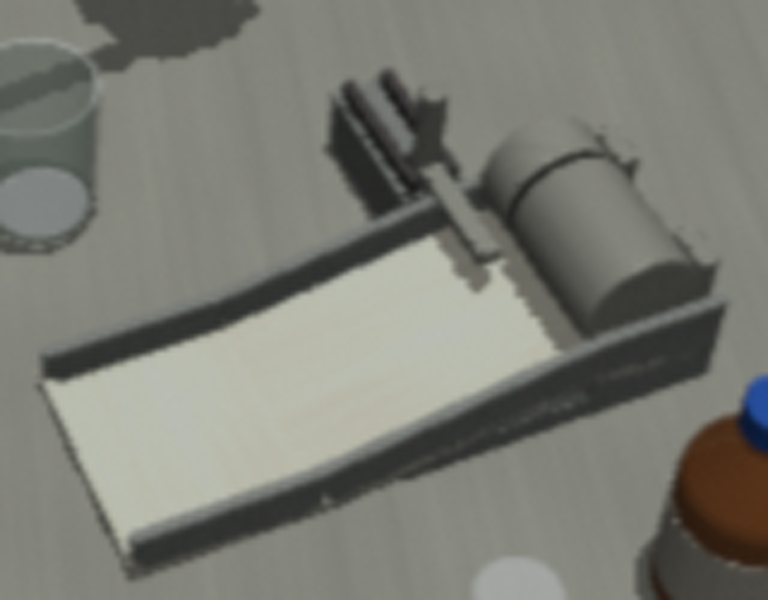

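The bolt is across: its end at crop (488,255) against an expected (483,251), and the peg top at (430,93) against (427,89). The jar is home against the stops and the robot is clear.

```bash
python3 -c "
from rig import manip;print(manip.sign_off())"
```

```text
the job is handed in; nothing more can be done
None
```

The jar lies in the cradle against both stops with the keeper bolt across behind it, and I handed the job in at about 16.4 s with the robot clear; the sign-off gave no verdict.

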